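# Release a specimen carriage down its feed rail and catch it at the microscope

### The job

Draw the sliding bolt aside so that the wheeled carriage with the tall glass vial rolls down its rails by itself, and let it run untouched for the first 20 cm. Then catch it softly at its front plate with the fingers, giving way with it so that the vial stays standing, and bring it to rest with the vial squarely in front of the side-viewing microscope's lens, well before the lower end stop. Keep it still there for at least three seconds and finish the program while still holding the carriage back; touch neither the vial nor the other things on the bench.

Things in the scene. Friction and masses are not known exactly. Their poses are not given: they have to be found in the camera images.
- ramp: Fixed stand with two parallel steel rails (rods 10 mm thick, 68 mm apart) on a 620 x 120 mm base plate. Origin: on the table under its middle, midway between the rails. x axis: level, downhill; y: level, across, away from the robot towards the microscope; z up. The rails fall 26 mm per metre of x. Grey stop plates close both ends (ramp x -295 and 308 mm).
- carriage (a joint): Travel of the carriage down the rails, m: 0 at the start (resting on the bolt), lower end stop at 0.430 (running beyond 0.415 counts as lost). Free, it speeds up at about 0.115 m/s2 at first (hidden, 0.08 to 0.14), reaching about 0.23 m/s near the lens. Mass with vial 0.64 kg (hidden +-20 percent), rolling friction 0.09 N, damping 0.2 N s/m; it pushes on a resting finger with 0.03 to 0.3 N.
- front_plate (a point): Point on the downhill face of the carriage's aluminium front plate, in its middle, 20 mm above the deck. The plate stands across the lane, 72 mm wide, from 10 mm below to 35 mm above the deck, 6 mm thick; catch the carriage there. At the start at ramp x = -140, y = 0 mm, 100 mm above the table. Carriage: 140 x 72 mm, deck level, low rims 12 mm high; nothing of it reaches ahead of this plate.
- vial: Slim loose glass vial, diameter 18, height 100 mm, 0.04 kg, standing upright on the carriage's deck about 100 mm (90 to 110) behind the front plate. Origin: centre of its underside; z up its axis. It topples if the carriage is stopped with a jolt: a sudden change of speed of more than about 0.14 m/s, or braking harder than about 1.5 m/s2. It must never lean beyond 0.35 rad.
- bolt (a joint): Sliding bolt that holds the carriage back: a steel rod 10 mm thick across the lane, just ahead of the front plate, 12 mm above the deck (92 mm above the table). 0 = across the lane (start); grows, in m, as it is drawn along the ramp's -y (towards the robot); stop at 0.060. The carriage is freed when the tip clears its side, at about 0.045. Friction about 1.5 N; stays where left.
- bolt_knob (a point): Centre of the top of the bolt's upright black knob, 16 mm in diameter, 55 mm tall. At the start at ramp x = -135, y = -95 mm, 141 mm above the table; moves with the bolt. Pinch it from above or push it along -y with closed fingers from its carriage side. The bolt's guide block is 86 mm high, at ramp y -75 to -49 mm, below the bolt.
- viewer: Fixed side-viewing microscope: horizontal tube on a column and foot beyond the rails (ramp +y side), lens pointing across the lane along ramp -y. Axes as the ramp's; origin on the table on the lane's middle line, straight before the lens. Its lens tip is 64 mm from the lane's middle, the rest farther; 90 mm wide, 147 mm tall. Its place along the rails varies (ramp x 75 to 130 mm).
- view_point (a point): The point the lens looks at: on the lane's middle line, 122 mm above the table, straight above the viewer's origin. The vial is squarely in front of the lens when its ramp x equals this point's, within 15 mm.
- canister: Bystander: steel can, 56 mm in diameter, 85 mm tall, on the far side of the rails. Leave alone.
- solvent: Bystander: brown bottle, 54 mm in diameter, 100 mm tall, on the far side. Leave alone.
- cotton_jar: Bystander: glass jar, 60 mm in diameter, 70 mm tall, on the far side. Leave alone.
- dish: Bystander: low white dish, 84 mm across, 18 mm tall, on the robot's side of the rails. Leave alone.
- lens_brush: Bystander: brush lying on the robot's side of the rails. Leave alone.
- mount: Bystander: black round specimen mount, 40 mm in diameter, 22 mm tall, on the robot's side. Leave alone.
Not all that is in view belongs to the job. What is meant by the vial is not orange, and is the smaller of those in its own colour.

How it is judged:
On the way, in this order (a step that is already met when the one before it is completed fails the run):
1. the bolt is drawn and the carriage freed (value of joint bolt above 0.042 m), for 0.1 s.
2. the carriage rolls freely past the first 20 cm, untouched (value of joint carriage above 0.195 m and velocity of joint carriage above 0.1 m/s and not (contact force between any of the fingers, the arm and carriage above 0.05 N)), for 0.05 s.
3. the carriage is held at rest with the standing vial in front of the lens for two seconds (x of vial in the frame of viewer between -0.015 and 0.015 m and y of vial in the frame of viewer between -0.035 and 0.035 m and angle between vial's own z axis and vertical below 0.15 rad and velocity of joint carriage between -0.025 and 0.025 m/s and linear speed of vial below 0.04 m/s and contact force between any of the fingers, the arm and carriage above 0.02 N), for 2 s.
At the end, for the whole second after the job is handed in: The fingers hold the carriage back at rest (slower than 0.025 m/s), touching it, with the vial upright on it (within 0.15 rad) and within 15 mm of the lens axis along the rails (35 mm across) (all of step 3); the arm keeps its last pose, push and grip.
It fails at once if the vial topples (angle between vial's own z axis and vertical above 0.35 rad).
It fails at once if the vial is handled (contact force between any of the fingers, the arm and vial above 0.5 N).
It fails at once if the carriage is touched in its first 18 cm of travel (value of joint carriage below 0.18 m and contact force between any of the fingers, the arm and carriage above 0.5 N).
It fails at once if the carriage runs to the lower end (value of joint carriage above 0.415 m).
It fails at once if a bystander is disturbed (distance of any of canister, solvent, cotton_jar, dish, lens_brush, mount from where it was at the start of the episode above 0.03 m).
It also fails if it takes over 38 s, if anything falls off the work surface, if the arm or the gripper's body presses on something with over 40 N, if the wrist force passes 120 N, or if a joint passes its speed limit or range.

### The arm

A 6-joint arm with a two-finger parallel gripper is mounted at the origin on the work surface. World frame = base frame: x ahead of the robot, y to its left, z up, the work surface at z = 0. Lengths are in m, angles in rad, forces in N, time in s.
With the tool pointing down it reaches from about 0.375 to 0.925 m from the base axis. Payload 5.7 kg.
Tool frame: the origin (TCP) lies on the centre line of the jaws, within the pads' length; the fingertips stand 22 mm ahead of it and the grasp point (between the pads) lies 3 mm ahead of it; z points along the fingers, x is the direction in which the jaws open and shut, and the axes are right-handed (so a half turn about z gives the same grasp; the last joint's range is limited). The gripper opens to 85 mm and grips with 20 to 120 N. Pads are 22 mm wide; open, the fingers measure 114 mm over their backs; the gripper's body (76 mm by 85 mm) begins 54 mm behind the grasp point. The pads swing forward as they close: fully open they stand 13 mm farther back than shut.
Start: joints at [1.138, 0.359, 1.51, -0, 1.272, -0.115], TCP at [0.187, 0.57, 0.228] pointing down, gripper open.
Joint ranges: [-2.97, 2.97], [-1.01, 2.36], [0.21, 2.38], [-0.96, 4.11], [0.2, 2.71], [-2.98, 2.98]. Speed limits (rad/s): [2.39, 2.39, 3.14, 3.14, 3.14, 3.14].

### API

Orientations are given as a unit quaternion [x, y, z, w].
In Python, from workcell import manip, optics, order gives the robot as it stands.
- The arm moves only by the tool arm_command, never from a script. Its argument "motion" is a list of rows, each an object with "offset": the shift along the tool's x, y, z in m, a list of three; "roll": the turn about the tool's z in rad. In form: [{"offset": [tx, ty, tz], "roll": roll}, ...]. A call has 1 to 12 rows; each row is the pose to reach, as a shift and turn from the pose commanded when the call began, along the tool's axes at that moment; what a row does not reach only later rows make up. A row lasts 1/10 s, in which the tool goes at most 50 mm and 8.59 degrees, less where a joint would pass 70% of its speed; a pose out of reach is approached as far as the arm can. A call with a gripper value outside its range is refused whole. "jaw" is the opening, from 0 (shut) to 1 (fully open), set as the call begins (left out, the last holds). The fingers move at their own pace and stop on an object; "newtons" is the grip in N (left out, the last holds). Time passes only in rows, so rows that repeat a pose let the fingers close. It gives the time, the measured TCP pose, the force and the opening at its end, in the units of the state.
- manip.get_state(): the state, without advancing time (a new reading comes with each control period).
- optics.grab_frame(name): name is "scene" or "side" or "wrist"; returns (picture, depth): 384x512x3 uint8, red, green, blue; 384x512 float32, m along the optical axis (not along the pixel's ray), 0 where there is no reading.
- optics.calibration(name): a dict with "vertical_fov" (degrees; the focal length in pixels is half the picture's height over the tangent of half this angle, whatever the lens; pixels are square), "cx", "cy" (the principal point, pixels), "R" (3x3) and "t" (3): a world point X has camera coordinates R X + t. Camera axes: x right, y down, z forward; pixel columns grow to the right and rows downward; lengths in m; the calibration is good to about 2 mm. The wrist camera is an equidistant fisheye: a pixel r from the principal point sees the ray r / f radians off the axis. A picture is of the moment at which its call begins: read the wrist's pose just before it. calibration takes no time and is no camera call; for the wrist camera it gives the pose at the moment of the call.
- order.hand_in(): hands the job in, once; it reports no verdict.
Trained networks look in the newest picture that a camera, given by its name, has taken for a name from the list of things; names that differ only in an ending like _2 or _b are one class to them, and where a whole thing is asked for, a point or a joint stands for the part that bears it (a point fixed in the world has none). Each returns a list of dicts, best first, with "score" (0 to 1); they miss things now and then, are a little off and sometimes report something else, mostly with a low value. They report only what shows in the picture. A call takes as long as a camera call. They do not tell look-alikes from the thing itself.
- optics.recognise(label, camera): "centre" ([x, y, z] in m, in the coordinates of the camera as it stood for that picture, good to about 4 mm: the middle of the surface that is visible of it).
- optics.regions_of(label, camera): "mask" (384x512 bool, what is visible of it).
The state is a dict: "clock": time; "joint_positions": joint angles; "dq": joint speeds; "joint_efforts": joint torques, N m; "tcp_pos": TCP position; "eef_rot": TCP orientation; "wrist_force": force on the tool from outside, world axes, zero at the start; "torque": the same for the moment, N m; "grip_width": finger opening in m.
Only numpy, scipy, OpenCV 4.12 (cv2) and the standard library are available. Lean on these libraries where they do the work, as an engineer would, in place of code of your own. Each camera call takes 0.05 s, during which the arm holds its last target. There are 200 camera calls.

## Working session

There is one attempt and no reset: what is moved stays moved. The work goes in short steps, Python scripts to look and compute and a tool call to move; the robot and the scene stay as the last step left them, time stands still between calls to the robot, and variables do not carry over. Pictures are saved under pics/ and viewed, on a budget of 10 in all, crops included, one or two more only if the job needs it, and the job is handed in when it is done.

Besides the shell and the picture viewer there is one more tool, called after "Request:" as name(argument=value, ...) on one line, values as JSON. arm_command: Moves the arm, as the interface text tells. Its arguments: {"type":"object","properties":{"motion":{"type":"array"},"jaw":{"type":"number"},"newtons":{"type":"number"}},"required":["motion"]}

```bash
mkdir -p pics
cat > h.py <<'E'
import numpy as np, cv2
from workcell import manip, optics, order
def world(c,cal): return np.array(cal["R"]).T@(np.array(c)-np.array(cal["t"]))
def grab(n,fn=None):
    p,d=optics.grab_frame(n)
    if fn: cv2.imwrite('pics/'+fn,p[:,:,::-1])
    return p,d
def cloud(d,cal):
    f=192/np.tan(np.radians(cal["vertical_fov"])/2)
    v,u=np.mgrid[:384,:512]
    c=np.stack([(u-cal["cx"])/f*d,(v-cal["cy"])/f*d,d],-1)
    return (c-np.array(cal["t"]))@np.array(cal["R"])
E
python3 - <<'E'
from h import *
np.set_printoptions(precision=4,suppress=True)
s=manip.get_state();print(s['clock'],s['tcp_pos'],s['eef_rot'],s['wrist_force'],s['grip_width'])
ims=[]
for n in['scene','side']:
    p,d=grab(n);ims.append(p);cal=optics.calibration(n);np.savez(n+'.npz',p=p,d=d)
    for l in['ramp','carriage','front_plate','vial','bolt','bolt_knob','viewer']:
        for r in optics.recognise(l,n)[:4]: print(n,l,round(r['score'],2),world(r['centre'],cal))
cv2.imwrite('pics/a.png',cv2.resize(ims[0],(800,600))[:,:,::-1]);cv2.imwrite('pics/b.png',cv2.resize(ims[1],(800,600))[:,:,::-1])
print(manip.get_state()['clock'])
E
```

```text
0.0 [0.1872 0.5693 0.2276] [ 0.8101  0.5863 -0.0008  0.0005] [ 0.1269 -1.4869  0.3342] 0.08550228925272116
scene ramp 0.87 [ 0.5714 -0.0467  0.013 ]
scene ramp 0.67 [ 0.4263 -0.2891  0.0167]
scene ramp 0.32 [ 0.4385 -0.0534  0.0131]
scene ramp 0.23 [0.722  0.0174 0.06  ]
scene carriage 0.82 [0.5818 0.1833 0.0798]
scene front_plate 0.95 [0.5836 0.1905 0.0784]
scene vial 0.74 [0.5938 0.3406 0.0829]
scene vial 0.49 [0.5734 0.2254 0.1412]
scene vial 0.43 [0.5292 0.3376 0.0719]
scene bolt 0.73 [0.4929 0.1203 0.0933]
scene bolt_knob 0.46 [0.4905 0.1191 0.0945]
scene viewer 0.67 [ 0.7213 -0.1248  0.1126]
side ramp 0.67 [0.5569 0.1328 0.0315]
side carriage 0.98 [0.5696 0.1861 0.0748]
side front_plate 0.91 [0.5707 0.1869 0.08  ]
side front_plate 0.48 [ 0.7082 -0.091   0.1032]
side vial 0.64 [0.5915 0.3598 0.0811]
side vial 0.61 [0.5732 0.2392 0.1304]
side vial 0.58 [0.5241 0.3548 0.063 ]
side bolt 0.8 [0.4824 0.1265 0.0989]
side bolt 0.27 [0.5687 0.186  0.0798]
side bolt_knob 0.72 [0.4785 0.1263 0.0988]
side bolt_knob 0.36 [0.7097 0.0494 0.0525]
side viewer 0.74 [ 0.7068 -0.0924  0.1028]
0.8
```

View pics/a.png

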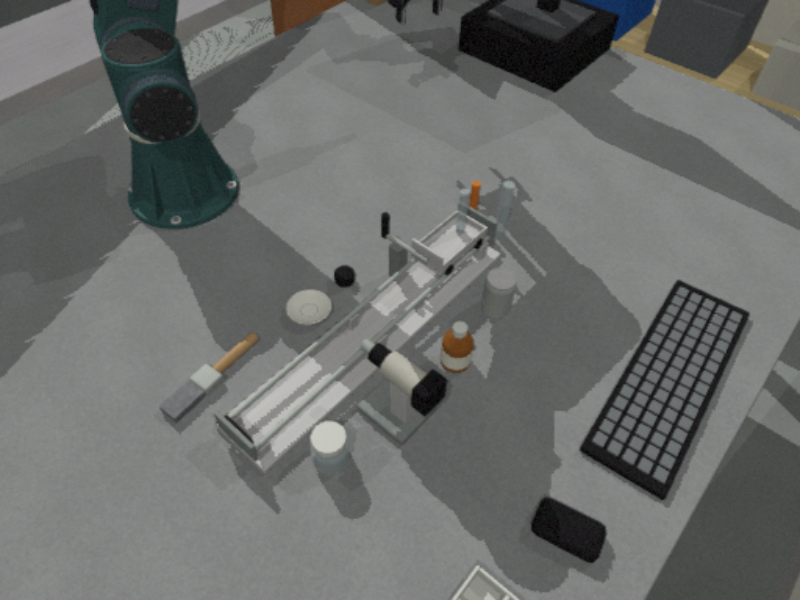

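View pics/b.png

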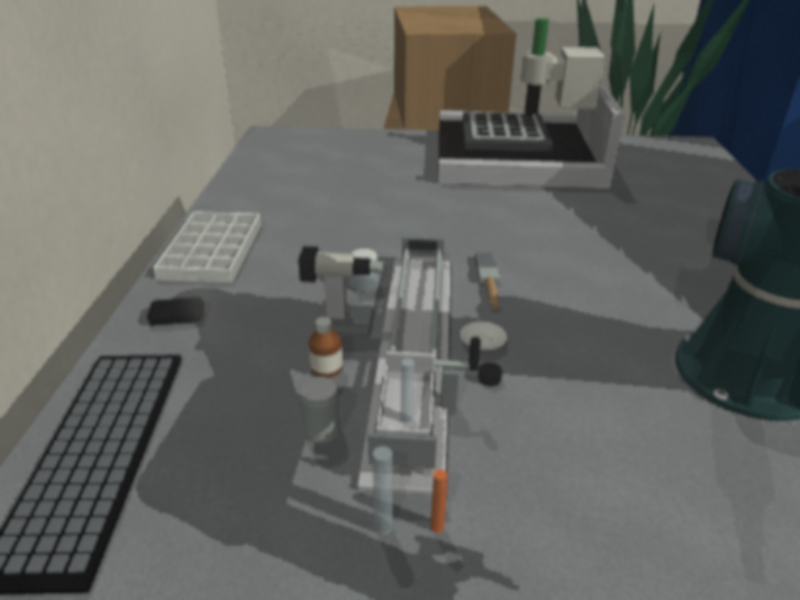

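Run:
```python
from h import *
out=[]
for n in['scene','side']:
    z=np.load(n+'.npz');X=cloud(z['d'],optics.calibration(n));ok=z['d']>0
    P=X[ok];C=z['p'][ok]
    im=np.zeros((600,390,3),np.uint8)
    i=np.argsort(P[:,2]);P=P[i]
    u=((P[:,0]-.3)/.0013).astype(int);v=((.4-P[:,1])/.0013).astype(int)
    k=(u>=0)&(u<390)&(v>=0)&(v<600)&(P[:,2]<.2)
    col=cv2.applyColorMap(np.clip(P[:,2]/.16*255,0,255).astype(np.uint8)[:,None],cv2.COLORMAP_JET)[:,0]
    for a,b,c in zip(u[k],v[k],col[k]): im[b:b+2,a:a+2]=c
    out.append(im)
cv2.imwrite('pics/c.png',np.hstack(out))
```

```text
(no output)
```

View pics/c.png

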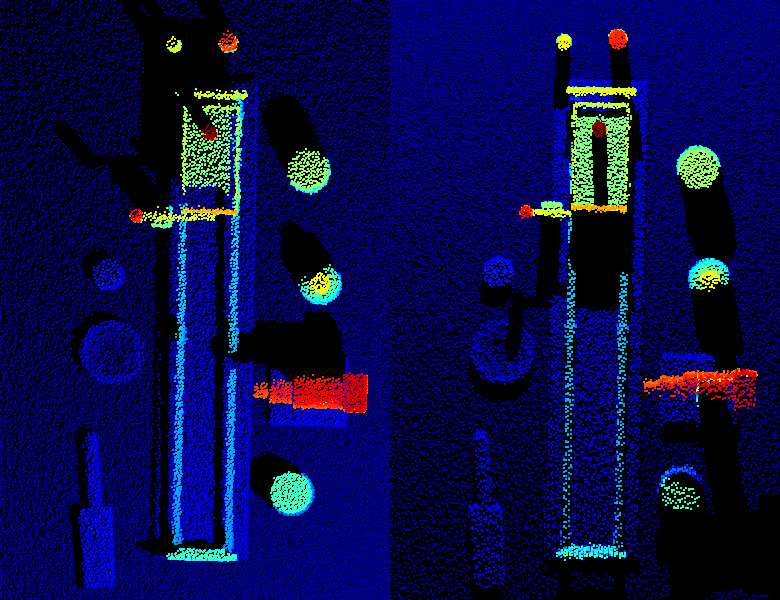

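```bash
cat > fit.py <<'E'
from h import *
np.set_printoptions(precision=4,suppress=True)
E
python3 - <<'E'
from fit import *
for n in['scene','side']:
    z=np.load(n+'.npz');X=cloud(z['d'],optics.calibration(n));P=X[z['d']>0]
    def sel(x0,x1,y0,y1,z0,z1): return P[(P[:,0]>x0)&(P[:,0]<x1)&(P[:,1]>y0)&(P[:,1]<y1)&(P[:,2]>z0)&(P[:,2]<z1)]
    # rails
    R=sel(.5,.63,-.28,.04,.035,.075)
    fits=[]
    c=np.median(R[:,0])
    for m in (R[:,0]<c-.0, R[:,0]>c):
        pass
    import itertools
    a=0.;
    # iterative 2-line clustering
    lab=R[:,0]>(R[:,0].min()+R[:,0].max())/2
    for _ in range(5):
        L=[np.polyfit(R[lab==k,1],R[lab==k,0],1) for k in(0,1)]
        r=np.stack([abs(np.polyval(l,R[:,1])-R[:,0]) for l in L]);lab=r.argmin(0)
    print(n,'rails',L,[ (lab==k).sum() for k in(0,1)],np.median(r.min(0)))
    m=(L[0]+L[1])/2;yaw=np.mean([L[0][0],L[1][0]])
    for nm,b in dict(lowstop=(.48,.66,-.34,-.28,.05,.11),plate=(.52,.64,.10,.14,.105,.125),knob=(.44,.5,.09,.15,.135,.15),vial=(.52,.61,.18,.27,.16,.2),upstop=(.5,.64,.26,.3,.09,.13),tube=(.66,.79,-.16,-.05,.13,.16),lens=(.62,.67,-.16,-.05,.09,.16)).items():
        S=sel(*b)
        if len(S): print(nm,len(S),S.mean(0),'med',np.median(S,0),'min',S.min(0),'max',S.max(0))
    T=sel(.63,.79,-.16,-.05,.125,.16);
    print('tube slope dy/dx',np.polyfit(T[:,0],T[:,1],1),'yaw dx/dy',yaw)
E
```

```text
scene rails [array([0.025 , 0.5361]), array([0.0238, 0.6039])] [np.int64(451), np.int64(441)] 0.0022751016150134307
lowstop 237 [ 0.5641 -0.3225  0.0654] med [ 0.5651 -0.3236  0.067 ] min [ 0.5159 -0.3281  0.05  ] max [ 0.6058 -0.3125  0.0734]
plate 83 [0.5732 0.1258 0.1116] med [0.5747 0.1256 0.1119] min [0.5347 0.1222 0.105 ] max [0.6073 0.1323 0.1177]
knob 22 [0.4765 0.1205 0.1393] med [0.4767 0.1202 0.1398] min [0.47   0.1144 0.1355] max [0.4829 0.1282 0.142 ]
vial 51 [0.5726 0.2271 0.1731] med [0.5735 0.2265 0.1755] min [0.5613 0.219  0.1608] max [0.5792 0.2383 0.1821]
upstop 80 [0.5861 0.2751 0.095 ] med [0.586  0.2769 0.0952] min [0.5524 0.2602 0.09  ] max [0.6186 0.2855 0.1017]
tube 773 [ 0.7289 -0.1123  0.1412] med [ 0.7323 -0.1131  0.142 ] min [ 0.6601 -0.135   0.1301] max [ 0.7764 -0.0849  0.1499]
lens 153 [ 0.6529 -0.1111  0.131 ] med [ 0.6551 -0.112   0.1317] min [ 0.6301 -0.1231  0.1133] max [ 0.6698 -0.0932  0.1394]
tube slope dy/dx [-0.0208 -0.098 ] yaw dx/dy 0.02438848215873023
side rails [array([0.0216, 0.5342]), array([0.0228, 0.6021])] [np.int64(215), np.int64(213
[... 221 characters left out ...]
364 0.1239 0.1051] max [0.6063 0.1342 0.117 ]
knob 36 [0.4765 0.1255 0.1396] med [0.4763 0.126  0.1401] min [0.4692 0.1169 0.1352] max [0.4832 0.1317 0.1437]
vial 96 [0.5713 0.2353 0.1734] med [0.5718 0.2366 0.1761] min [0.5639 0.2221 0.1601] max [0.5787 0.2409 0.1814]
upstop 293 [0.5736 0.278  0.0945] med [0.5733 0.2819 0.0948] min [0.5303 0.2603 0.0901] max [0.6184 0.2871 0.1004]
tube 416 [ 0.7252 -0.0976  0.1401] med [ 0.7292 -0.0955  0.1405] min [ 0.6603 -0.1319  0.13  ] max [ 0.7744 -0.0799  0.1496]
lens 135 [ 0.652  -0.0975  0.1273] med [ 0.6542 -0.0971  0.1286] min [ 0.6301 -0.1146  0.11  ] max [ 0.6698 -0.0878  0.1401]
tube slope dy/dx [ 0.0178 -0.1092] yaw dx/dy 0.022195920616595952
```

Request:
arm_command(motion=[{"offset": [-0.03,0.04,0],"roll": -0.03},{"offset": [-0.06,0.08,0],"roll": -0.1},{"offset": [-0.09,0.12,0],"roll": -0.2},{"offset": [-0.12,0.16,0],"roll": -0.294},{"offset": [-0.15,0.2,0],"roll": -0.294},{"offset": [-0.18,0.24,0],"roll": -0.294},{"offset": [-0.21,0.28,0],"roll": -0.294},{"offset": [-0.24,0.32,0],"roll": -0.294},{"offset": [-0.27,0.36,0],"roll": -0.294},{"offset": [-0.3,0.4,0],"roll": -0.294},{"offset": [-0.326,0.441,0],"roll": -0.294},{"offset": [-0.326,0.441,0],"roll": -0.294}], jaw=0, newtons=30)

```text
clock: 2.0
tcp_pos: [0.509, 0.118, 0.229]
eef_rot: [0.717, 0.697, 0.001, 0.002]
wrist_force: [0.3, 1.0, -0.1]
grip_width: 0.0002
```

Run:
```python
from fit import *
from scipy.optimize import least_squares
for n in['scene','side']:
    z=np.load(n+'.npz');cal=optics.calibration(n);X=cloud(z['d'],cal);P=X[z['d']>0]
    R=np.array(cal['R']);print(n,'cam pos',-R.T@np.array(cal['t']))
    for x0,x1 in[(.63,.65),(.65,.67),(.67,.69),(.69,.71),(.71,.73),(.74,.77)]:
        S=P[(P[:,0]>x0)&(P[:,0]<x1)&(P[:,1]>-.16)&(P[:,1]<-.05)&(P[:,2]>.105)&(P[:,2]<.17)]
        if len(S)<15: continue
        u=S[:,1]+.0235*(S[:,0]-.569)
        f=least_squares(lambda p:np.hypot(u-p[0],S[:,2]-.122)-p[1],[-.1,.015],loss='soft_l1',f_scale=.002)
        print(x0,len(S),'axis y@lane',f.x, 'res',np.median(abs(f.fun)),'range',u.min(),u.max())
s=manip.get_state();print(s['clock'],s['tcp_pos'],s['eef_rot'],s['wrist_force'],s['grip_width'])
```

```text
scene cam pos [ 1.0357 -0.529   0.9447]
0.63 55 axis y@lane [-0.1042  0.0093] res 0.0009047369005585251 range -0.11445251987447932 -0.09580986325007114
0.65 98 axis y@lane [-0.1043  0.0156] res 0.0007367133286954371 range -0.12105969182042649 -0.09095209882745059
0.67 103 axis y@lane [-0.1046  0.0193] res 0.0027488757781573905 range -0.1268366682759414 -0.08692893053734257
0.69 153 axis y@lane [-0.1045  0.0215] res 0.000891304259809083 range -0.1278768935984569 -0.08395084004139937
0.71 156 axis y@lane [-0.1048  0.0211] res 0.0008437962033288563 range -0.12668245539317596 -0.08575849022358487
0.74 303 axis y@lane [-0.1041  0.0269] res 0.0024421481659919753 range -0.1306751682607295 -0.08052158770028064
side cam pos [0.551  0.8952 0.7138]
0.63 54 axis y@lane [-0.1042  0.0095] res 0.0008498734018401073 range -0.1081019273995735 -0.09108353868899087
0.65 81 axis y@lane [-0.1037  0.0152] res 0.0011856810563514765 range -0.11237572106777019 -0.08569527435182046
0.67 107 axis y@lane [-0.1028  0.0183] res 0.0028295827545823243 range -0.11732429499288595 -0.0805372337406658
0.69 111 axis y@lane [-0.104   0.0219] res 0.0011296953679737036 range -0.10810547487540233 -0.07910912405214462
0.71 119 axis y@lane [-0.1037  0.0216] res 0.0012934666416138142 range -0.11479305190831844 -0.07889147669817956
0.74 231 axis y@lane [-0.1051  0.0274] res 0.0025212099150584144 range -0.12766090511320238 -0.07488307662478212
2.0 [0.509 0.118 0.229] [0.7173 0.6968 0.0008 0.0021] [ 0.3306  1.0001 -0.0572] 0.00023988694630326256
```

Request:
arm_command(motion=[{"offset": [0,0,0.03],"roll": 0},{"offset": [0,0,0.06],"roll": 0},{"offset": [0,0,0.093],"roll": 0},{"offset": [0,0,0.093],"roll": 0},{"offset": [0,0,0.093],"roll": 0}])

```text
clock: 2.5
tcp_pos: [0.504, 0.1228, 0.1356]
eef_rot: [0.715, 0.699, -0.001, -0.0]
wrist_force: [0.2, 0.4, 0.5]
grip_width: 0.0
```

Run:
```python
from fit import *
from scipy.optimize import least_squares
for n in['scene','side']:
    z=np.load(n+'.npz');cal=optics.calibration(n);X=cloud(z['d'],cal);P=X[z['d']>0]
    S=P[(P[:,0]>.54)&(P[:,0]<.61)&(P[:,1]>.18)&(P[:,1]<.26)&(P[:,2]>.125)&(P[:,2]<.176)]
    f=least_squares(lambda p:np.hypot(S[:,0]-p[0],S[:,1]-p[1])-.009,[.573,.231],loss='soft_l1',f_scale=.002)
    print(n,len(S),f.x,np.median(abs(f.fun)))
    for a in np.arange(.07,.12,.01):
        S=P[(P[:,0]>.542)&(P[:,0]<.60)&(P[:,1]>.10)&(P[:,1]<.15)&(P[:,2]>a)&(P[:,2]<a+.01)]
        if len(S): print(' plate z',a,len(S),np.percentile(S[:,1],[5,50,95]))
s=manip.get_state();print(s['clock'],s['tcp_pos'],s['eef_rot'],s['wrist_force'],s['grip_width'])
p,d=grab('side','d.png');np.savez('side2.npz',p=p,d=d)
p2,d=grab('scene');cv2.imwrite('pics/d.png',np.hstack([cv2.resize(q[80:300,150:400],(400,352)) for q in(p,p2)])[:,:,::-1])
```

```text
scene 83 [0.5703 0.2311] 0.0007280816070618559
 plate z 0.07 33 [0.1229 0.1246 0.1266]
 plate z 0.08 16 [0.1229 0.125  0.1315]
 plate z 0.09 76 [0.1148 0.1211 0.1269]
 plate z 0.09999999999999999 39 [0.1227 0.1246 0.1272]
 plate z 0.10999999999999999 42 [0.1234 0.1264 0.1298]
side 150 [0.5715 0.2305] 0.0005961139073062897
 plate z 0.07 43 [0.1291 0.1401 0.1493]
 plate z 0.08 96 [0.1294 0.1332 0.1477]
 plate z 0.09 62 [0.1286 0.1307 0.1335]
 plate z 0.09999999999999999 66 [0.1287 0.1309 0.1332]
 plate z 0.10999999999999999 72 [0.1265 0.1305 0.1332]
2.5 [0.504  0.1228 0.1356] [ 0.7154  0.6988 -0.0006 -0.0005] [0.2036 0.3819 0.4963] 2.8998376653623326e-05
```

View pics/d.png

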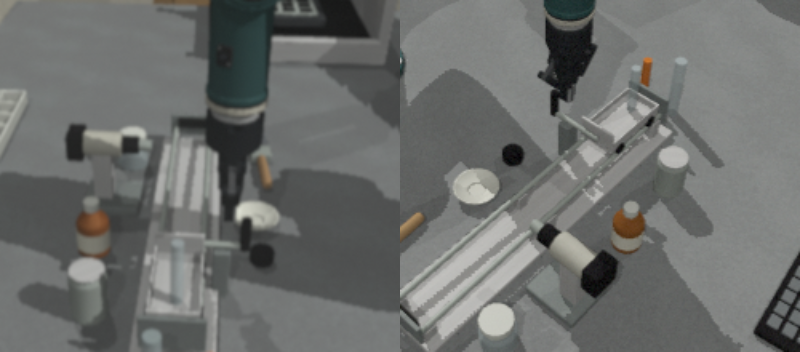

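Run:
```python
from fit import *
z=np.load('side2.npz');X=cloud(z['d'],optics.calibration('side'));P=X[z['d']>0]
for a in np.arange(.105,.2,.006):
    S=P[(abs(P[:,0]-.504)<.03)&(abs(P[:,1]-.1228)<.04)&(P[:,2]>a)&(P[:,2]<a+.006)&(P[:,0]>.487)]
    if len(S): print(round(a,3),len(S),S.min(0)[:2],S.max(0)[:2],'medy',np.median(S[:,1]))
```

```text
0.135 7 [0.4967 0.1277] [0.5105 0.1313] medy 0.13027208563133305
0.141 11 [0.4926 0.1271] [0.513  0.1356] medy 0.13065595138386132
0.147 20 [0.4928 0.1286] [0.5132 0.138 ] medy 0.1356472518851714
0.153 22 [0.4932 0.1285] [0.5136 0.1398] medy 0.13365766933222945
0.159 21 [0.4936 0.1272] [0.5137 0.1394] medy 0.1351622694800718
0.165 20 [0.4939 0.1285] [0.5142 0.1378] medy 0.13530167207129518
0.171 6 [0.4968 0.1349] [0.51   0.1378] medy 0.13675507718820773
0.177 1 [0.5171 0.1321] [0.5171 0.1321] medy 0.13205081567444588
0.183 9 [0.4938 0.1504] [0.5175 0.1555] medy 0.154131406514463
0.189 16 [0.4921 0.1373] [0.5158 0.1608] medy 0.15582830185950125
0.195 2 [0.4967 0.1398] [0.5156 0.1604] medy 0.15013530466731517
```

Request:
arm_command(motion=[{"offset": [0,-0.015,0],"roll": 0},{"offset": [0,-0.03,0],"roll": 0},{"offset": [0,-0.047,0],"roll": 0},{"offset": [0,-0.063,0],"roll": 0},{"offset": [0,-0.063,0],"roll": 0}])

```text
clock: 3.1
tcp_pos: [0.4407, 0.1242, 0.1371]
eef_rot: [0.715, 0.699, 0.001, 0.0]
wrist_force: [-0.3, 0.2, -0.1]
grip_width: 0.0004
```

```bash
cat > track.py <<'E'
from fit import *
def track(save=None):
    p,d=grab('side',save);t=manip.get_state()['clock']
    cal=optics.calibration('side');X=cloud(d,cal);P=X[d>0]
    lane=P[(abs(P[:,0]-.569-.0235*P[:,1])<.032)]
    # plate band: z within deck+22..deck+36 ; deck = .08-.026*s, s=.1305-y
    deck=.08-.026*(.1305-lane[:,1])
    b=lane[(lane[:,2]>deck+.022)&(lane[:,2]<deck+.034)&(lane[:,1]<.16)]
    y=np.sort(b[:,1])[::-1]
    h,e=np.histogram(y,np.arange(-.3,.16,.004));
    V=lane[(lane[:,2]>deck+.045)&(lane[:,2]<deck+.095)&(lane[:,1]<.26)]
    print('t',round(t-.05,3),[(round(e[i]+.002,3),int(h[i])) for i in np.where(h>8)[0]])
    return t,b
E
python3 - <<'E'
from track import *
t,b=track()
z=b[b[:,1]>.05];print(np.median(z[:,1]),len(z))
s=manip.get_state();print(s['clock'],s['tcp_pos'],s['eef_rot'],s['wrist_force'],s['grip_width'])
E
```

```text
t 3.1 [(np.float64(0.13), 83), (np.float64(0.134), 21)]
0.1307454165758069 112
3.15 [0.4419 0.1242 0.137 ] [0.7153 0.6988 0.0009 0.0007] [-2.075   0.075  -0.5168] 8.980163922765128e-05
```

Run:
```python
from track import *
for _ in range(3):
    t,b=track()
    z=b[b[:,1]>.05];print(np.median(z[:,1]),len(z))
z=np.load('side2.npz')
p,d=grab('scene');cal=optics.calibration('scene');P=cloud(d,cal)[d>0]
S=P[(P[:,0]<.48)&(P[:,0]>.37)&(abs(P[:,1]-.123)<.02)&(P[:,2]>.12)&(P[:,2]<.146)];print(S.min(0),S.max(0),np.median(S,0))
S=P[(abs(P[:,0]-.5)<.06)&(abs(P[:,1]-.123)<.02)&(P[:,2]>.089)&(P[:,2]<.1)];print(S.min(0),S.max(0))
s=manip.get_state();print(s['clock'],s['tcp_pos'])
```

```text
t 3.15 [(np.float64(0.13), 83), (np.float64(0.134), 23)]
0.13073951346605725 113
t 3.2 [(np.float64(0.126), 11), (np.float64(0.13), 76), (np.float64(0.134), 28)]
0.1310012305915676 115
t 3.25 [(np.float64(0.13), 83), (np.float64(0.134), 26)]
0.130738140188565 113
[0.4427 0.1115 0.1202] [0.4661 0.13   0.146 ] [0.4604 0.1187 0.1381]
[0.4564 0.1066 0.0893] [0.5591 0.1273 0.0999]
3.35 [0.4428 0.1241 0.1362]
```

Run:
```python
from h import *
p,d=grab('side');q,e=grab('scene')
a=cv2.resize(p[170:290,230:350],(400,400),interpolation=cv2.INTER_CUBIC);b=cv2.resize(q[100:220,200:320],(400,400),interpolation=cv2.INTER_CUBIC)
cv2.imwrite('pics/e.png',np.hstack([a,b])[:,:,::-1])
```

```text
(no output)
```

View pics/e.png

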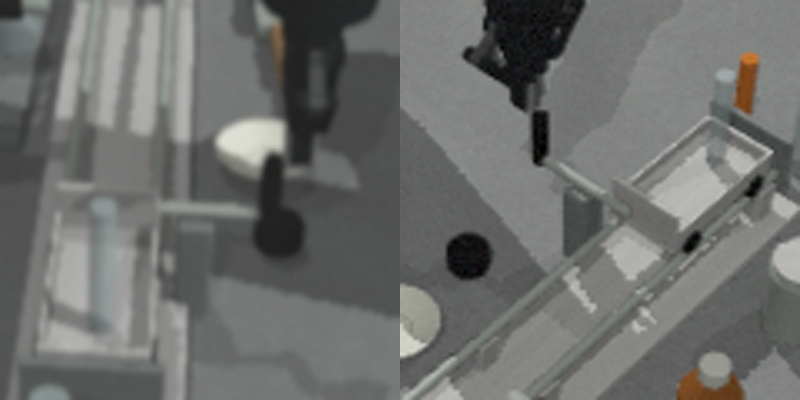

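Run:
```python
from fit import *
s=manip.get_state();print(s['clock'],s['tcp_pos'],s['wrist_force'],s['joint_positions'])
for n in['side','scene']:
    p,d=grab(n);P=cloud(d,optics.calibration(n))[d>0]
    print(n,'tip rod')
    for a in np.arange(.09,.2,.006):
        S=P[(P[:,0]<.49)&(P[:,0]>.38)&(abs(P[:,1]-.123)<.035)&(P[:,2]>a)&(P[:,2]<a+.006)]
        if len(S): print(round(a,3),len(S),S.min(0)[:2],S.max(0)[:2],'med',np.median(S,0)[:2])
```

```text
3.45 [0.4428 0.1241 0.136 ] [-1.6101  0.1729  6.2732] [ 0.1228  0.2754  1.9147  0.0001  0.9501 -1.424 ]
side tip rod
0.09 41 [0.4522 0.1228] [0.4894 0.1326] med [0.473  0.1273]
0.096 33 [0.4525 0.1199] [0.4893 0.1325] med [0.4661 0.1245]
0.102 8 [0.4506 0.1241] [0.4648 0.1316] med [0.459  0.1273]
0.108 18 [0.4509 0.1245] [0.465  0.1322] med [0.4584 0.13  ]
0.114 12 [0.4515 0.1251] [0.4655 0.1316] med [0.4609 0.128 ]
0.12 16 [0.4522 0.1237] [0.4658 0.134 ] med [0.4604 0.1287]
0.126 16 [0.4502 0.1212] [0.4662 0.1329] med [0.4587 0.1292]
0.132 14 [0.4533 0.1272] [0.4648 0.1314] med [0.4591 0.1292]
0.138 36 [0.4316 0.1177] [0.465  0.1335] med [0.457  0.1281]
0.144 15 [0.4317 0.1285] [0.4523 0.1384] med [0.4438 0.1323]
0.15 20 [0.4326 0.1303] [0.4531 0.1396] med [0.4428 0.1348]
0.156 29 [0.4314 0.1166] [0.4533 0.1394] med [0.445  0.1365]
0.162 20 [0.4318 0.1305] [0.4517 0.1393] med [0.4423 0.1356]
0.168 12 [0.4371 0.1315] [0.452  0.1394] med [0.4437 0.1373]
0.18 11 [0.4355 0.1171] [0.4556 0.1554] med [0.454 0.14 ]
0.186 17 [0.4364 0.1333] [0.4554 0.1575] med [0.4447 0.1555]
0.192 4 [0.438
[... 567 characters left out ...]
4682 0.1231] med [0.4633 0.1187]
0.138 19 [0.4485 0.1138] [0.4655 0.1275] med [0.4584 0.1199]
0.144 14 [0.4344 0.1104] [0.4539 0.1306] med [0.4495 0.1179]
0.15 14 [0.438  0.1069] [0.453  0.1294] med [0.4487 0.118 ]
0.156 17 [0.4342 0.109 ] [0.4541 0.1313] med [0.4485 0.1125]
0.162 15 [0.4376 0.1086] [0.4532 0.1285] med [0.4483 0.1158]
0.168 12 [0.4449 0.1093] [0.4524 0.1309] med [0.4505 0.1189]
0.174 5 [0.4476 0.1094] [0.4531 0.1306] med [0.4501 0.1224]
0.18 22 [0.4474 0.0942] [0.4554 0.1555] med [0.4524 0.12  ]
0.186 34 [0.4289 0.0922] [0.4554 0.1525] med [0.4522 0.1181]
0.192 35 [0.4278 0.0886] [0.4558 0.157 ] med [0.4521 0.1113]
0.198 27 [0.4252 0.0893] [0.456  0.1575] med [0.4511 0.1095]
```

Request:
arm_command(motion=[{"offset": [0,0,-0.02],"roll": 0},{"offset": [0,0.025,-0.02],"roll": 0},{"offset": [0,0.053,-0.02],"roll": 0},{"offset": [0,0.053,-0.01],"roll": 0},{"offset": [0,0.053,0.0],"roll": 0},{"offset": [0,0.053,0.015],"roll": 0},{"offset": [0,0.053,0.015],"roll": 0},{"offset": [0,0.053,0.015],"roll": 0}])

```text
clock: 4.35
tcp_pos: [0.4931, 0.1226, 0.1198]
eef_rot: [0.715, 0.699, -0.001, -0.001]
wrist_force: [0.2, 0.2, -0.3]
grip_width: 0.0
```

Run:
```python
from fit import *
s=manip.get_state();print(s['clock'],s['tcp_pos'],s['wrist_force'],s['grip_width'])
I=[]
for n in['side','scene']:
    p,d=grab(n);P=cloud(d,optics.calibration(n))[d>0];I.append(p)
    print(n)
    for a in np.arange(.09,.18,.006):
        S=P[(P[:,0]<.52)&(P[:,0]>.43)&(abs(P[:,1]-.123)<.035)&(P[:,2]>a)&(P[:,2]<a+.006)]
        if len(S): print(round(a,3),len(S),S.min(0)[:2],S.max(0)[:2],'med',np.median(S,0)[:2])
a=cv2.resize(I[0][170:290,230:350],(400,400),interpolation=cv2.INTER_CUBIC);b=cv2.resize(I[1][100:220,200:320],(400,400),interpolation=cv2.INTER_CUBIC)
cv2.imwrite('pics/f.png',np.hstack([a,b])[:,:,::-1])
```

```text
4.35 [0.4931 0.1226 0.1198] [ 0.2496  0.1654 -0.3387] 2.7528592124982057e-05
side
0.09 76 [0.4518 0.1186] [0.5196 0.1327] med [0.4856 0.1257]
0.096 44 [0.4524 0.1201] [0.5197 0.1318] med [0.4765 0.1251]
0.102 14 [0.4506 0.124 ] [0.4665 0.1323] med [0.4579 0.1295]
0.108 17 [0.451  0.1252] [0.4653 0.1313] med [0.4584 0.1288]
0.114 12 [0.4517 0.1253] [0.4655 0.131 ] med [0.4599 0.1295]
0.12 24 [0.4523 0.1223] [0.5028 0.1314] med [0.4636 0.1298]
0.126 31 [0.4526 0.1228] [0.503  0.1367] med [0.4665 0.1298]
0.132 35 [0.4507 0.1123] [0.5034 0.1376] med [0.4899 0.1307]
0.138 47 [0.4512 0.1154] [0.5036 0.139 ] med [0.4629 0.1281]
0.144 20 [0.4816 0.1279] [0.5019 0.1379] med [0.4928 0.1349]
0.15 15 [0.484  0.1288] [0.5019 0.1402] med [0.4911 0.1349]
0.156 6 [0.4869 0.1354] [0.4979 0.1391] med [0.4925 0.1364]
0.162 1 [0.5048 0.115 ] [0.5048 0.115 ] med [0.5048 0.115 ]
0.168 12 [0.4797 0.1327] [0.5059 0.1567] med [0.4941 0.1534]
0.174 11 [0.4865 0.1494] [0.506  0.1569] med [0.4952 0.1542]
scene
0.09 37 [0.4575 0.1141] [0.5186 0.1253] med [0.4879 0.1176]
0.096 34 [0.4565 0.1149] [0.5196 0.1239] med [0.4845 0.1188]
0.102 4 [0.4615 0.1186] [0.4652 0.1251] med [0.4639 0.1194]
0.108 8 [0.4571 0.1129] [0.4661 0.1252] med [0.4626 0.1154]
0.114 7 [0.4576 0.1144] [0.4653 0.1241] med [0.4629 0.1171]
0.12 12 [0.4564 0.112 ] [0.502  0.1288] med [0.4633 0.1173]
0.126 14 [0.4578 0.1108] [0.504  0.1262] med [0.4661 0.1175]
0.132 22 [0.4572 0.109 ] [0.5036 0.1372] med [0.4943 0.1166]
0.138 15 [0.462  0.1068] [0.5043 0.1381] med [0.4998 0.1141]
0.144 16 [0.4881 0.1092] [0.5043 0.1358] med [0.4993 0.1142]
0.15 13 [0.4946 0.1097] [0.5048 0.134 ] med [0.5005 0.1159]
0.156 9 [0.4977 0.1108] [0.5044 0.1285] med [0.5025 0.1244]
0.162 6 [0.4983 0.1092] [0.5035 0.1343] med [0.5031 0.1198]
0.168 27 [0.4852 0.0923] [0.5072 0.1482] med [0.5042 0.1139]
0.174 37 [0.4812 0.0892] [0.5064 0.1532] med [0.5025 0.1117]
```

View pics/f.png

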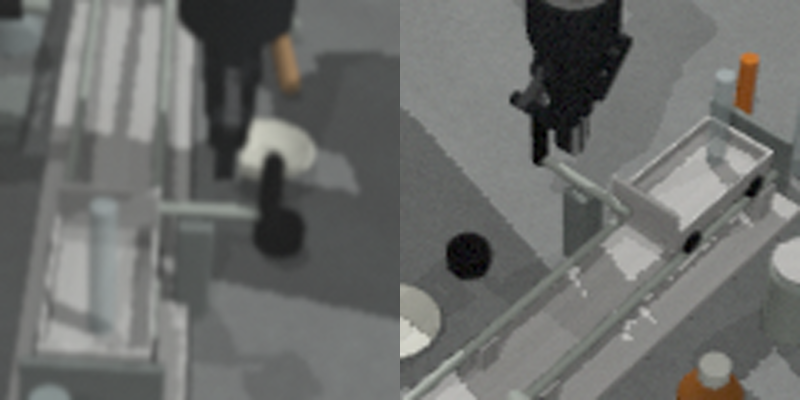

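Request:
arm_command(motion=[{"offset": [0,0,0.015],"roll": 0},{"offset": [0,0,0.015],"roll": 0},{"offset": [0,-0.015,0.015],"roll": 0},{"offset": [0,-0.03,0.015],"roll": 0},{"offset": [0,-0.042,0.015],"roll": 0},{"offset": [0,-0.051,0.015],"roll": 0},{"offset": [0,-0.051,0.015],"roll": 0}])

```text
clock: 5.15
tcp_pos: [0.4421, 0.1239, 0.1058]
eef_rot: [0.715, 0.699, -0.0, -0.0]
wrist_force: [0.1, -0.5, 0.2]
grip_width: 0.0001
```

Run:
```python
from track import *
s=manip.get_state();print(s['clock'],s['tcp_pos'],s['wrist_force'])
for _ in range(2):
    t,b=track();z=b[b[:,1]>.05];print(np.median(z[:,1]),len(z))
```

```text
5.15 [0.4421 0.1239 0.1058] [ 0.0823 -0.5374  0.1936]
t 5.15 [(np.float64(0.126), 64), (np.float64(0.13), 40)]
0.12762525515948636 106
t 5.2 [(np.float64(0.126), 90), (np.float64(0.13), 9)]
0.1260903619951034 109
```

Request:
arm_command(motion=[{"offset": [-0.045,0.005,0],"roll": 0},{"offset": [-0.09,0.025,0],"roll": 0},{"offset": [-0.13,0.05,0],"roll": 0},{"offset": [-0.17,0.08,0],"roll": 0},{"offset": [-0.21,0.11,0],"roll": 0},{"offset": [-0.247,0.13,0.01],"roll": 0},{"offset": [-0.247,0.13,0.025],"roll": 0}])

```text
clock: 5.95
tcp_pos: [0.5732, -0.1323, 0.0814]
eef_rot: [0.717, 0.697, 0.001, 0.004]
wrist_force: [0.1, 0.2, -0.9]
grip_width: 0.0001
```

Run:
```python
from track import *
s=manip.get_state();print(s['clock'],s['tcp_pos'],s['wrist_force'])
for _ in range(4):
    t,b=track();z=b[b[:,1]>-.06];print(np.median(z[:,1]),.1308-np.median(z[:,1]),len(z))
s=manip.get_state();print(s['clock'],s['tcp_pos'],s['wrist_force'])
```

```text
5.95 [ 0.5732 -0.1323  0.0814] [ 0.0882  0.1659 -0.8559]
t 5.95 [(np.float64(-0.122), 9), (np.float64(-0.118), 12), (np.float64(0.07), 41), (np.float64(0.074), 39)]
0.0716967040701644 0.0591032959298356 86
t 6.0 [(np.float64(-0.118), 15), (np.float64(-0.114), 9), (np.float64(0.062), 12), (np.float64(0.066), 55), (np.float64(0.07), 16)]
0.06608059493468366 0.06471940506531634 83
t 6.05 [(np.float64(-0.118), 9), (np.float64(-0.114), 10), (np.float64(0.058), 40), (np.float64(0.062), 46)]
0.06026653884776447 0.07053346115223552 86
t 6.1 [(np.float64(-0.114), 13), (np.float64(0.054), 58), (np.float64(0.058), 23)]
0.054845863294026534 0.07595413670597347 93
6.15 [ 0.5666 -0.1256  0.08  ] [-0.4438 -0.5863  0.3938]
```

Request:
arm_command(motion=[{"offset": [0,0,0],"roll": 0},{"offset": [0,0,0],"roll": 0},{"offset": [0,0,0],"roll": 0},{"offset": [0,0,0],"roll": 0}])

```text
clock: 6.55
tcp_pos: [0.5678, -0.1257, 0.081]
eef_rot: [0.715, 0.699, 0.0, 0.0]
wrist_force: [-0.2, -0.2, 0.2]
grip_width: -0.0002
```

Run:
```python
from track import *
s=manip.get_state();print(s['clock'],s['tcp_pos'],s['wrist_force'])
T=[5.15,5.2,5.95,6.0,6.05,6.1];S=[.0032,.0047,.0591,.0647,.0705,.0760]
for _ in range(3):
    t,b=track();z=b[b[:,1]>-.09];s=.1308-np.median(z[:,1]);print(s,len(z));T.append(t-.05);S.append(s)
from scipy.optimize import curve_fit
def f(t,a,k,t0):
    u=t-t0;return a/k*u-a/k**2*(1-np.exp(-k*u))
(a,k,t0),_=curve_fit(f,np.array(T),np.array(S),[.12,.3,4.9])
print(a,k,t0,np.array(S)-f(np.array(T),a,k,t0))
for tt in np.arange(6.7,8,.1): print(round(tt,2),f(tt,a,k,t0),a/k*(1-np.exp(-k*(tt-t0))))
s=manip.get_state();print(s['clock'],s['tcp_pos'])
```

```text
6.55 [ 0.5678 -0.1257  0.081 ] [-0.2167 -0.2171  0.2193]
t 6.55 [(np.float64(-0.11), 12), (np.float64(-0.01), 38), (np.float64(-0.006), 27), (np.float64(0.098), 18)]
0.13825097490457905 100
t 6.6 [(np.float64(-0.114), 12), (np.float64(-0.018), 40), (np.float64(-0.014), 18), (np.float64(0.09), 12)]
0.14683425317607735 86
t 6.65 [(np.float64(-0.11), 10), (np.float64(-0.026), 45), (np.float64(-0.022), 15), (np.float64(0.082), 16)]
0.15502897657649045 88
0.12387639649843588 0.3325838124951331 4.91787092066944 [-0.0001 -0.0001  0.0001  0.0001  0.0002 -0.0002 -0.0005  0.0002  0.0003]
6.7 0.1629882944297525 0.16655646008901864
6.8 0.17998258783857912 0.17329207284629372
6.9 0.1976393648919188 0.17980735426736094
7.0 0.21593695482099806 0.18610951169911877
7.1 0.2348543957382706 0.19220551672604438
7.2 0.2543714114489197 0.19810211288231286
7.3 0.27446838902088677 0.20380582311164241
7.4 0.295126357088617 0.2093229569831175
7.5 0.31632696486651957 0.21465961767097227
7.6 0.338052461848927 0.21982170870605522
7.7 0.3602856781740976 0.2248149405064445
7.8 0.3830100056305379 0.22964483669443733
7.9 0.4062093792846362 0.2343167402069017
6.7 [ 0.5677 -0.126   0.0807]
```

Request:
arm_command(motion=[{"offset": [0,0,0],"roll": 0},{"offset": [-0.001,0,0],"roll": 0},{"offset": [-0.008,0,0],"roll": 0},{"offset": [-0.019,0,0],"roll": 0},{"offset": [-0.032,0,0],"roll": 0},{"offset": [-0.046,0,0],"roll": 0},{"offset": [-0.06,0,0],"roll": 0},{"offset": [-0.0725,0,0],"roll": 0},{"offset": [-0.083,0,0],"roll": 0},{"offset": [-0.0905,0,0],"roll": 0},{"offset": [-0.0955,0,0],"roll": 0},{"offset": [-0.0985,0,0],"roll": 0}])

```text
clock: 7.9
tcp_pos: [0.5652, -0.2249, 0.0805]
eef_rot: [0.716, 0.699, -0.0, -0.0]
wrist_force: [-1.0, 0.3, 0.5]
grip_width: 0.0
```

Request:
arm_command(motion=[{"offset": [-0.001,0,0],"roll": 0},{"offset": [-0.0015,0,0],"roll": 0},{"offset": [-0.0015,0,0],"roll": 0},{"offset": [-0.0015,0,0],"roll": 0}])

```text
clock: 8.3
tcp_pos: [0.5653, -0.2257, 0.0806]
eef_rot: [0.715, 0.699, -0.0, -0.0]
wrist_force: [-0.3, -0.6, 0.1]
grip_width: -0.0002
```

```bash
cat > chk.py <<'E'
from track import *
from scipy.optimize import least_squares
I=[]
for n in['side','scene']:
    p,d=grab(n);I.append(p);P=cloud(d,optics.calibration(n))[d>0]
    deck=.08-.026*.335
    L=P[abs(P[:,0]-.569-.0235*P[:,1])<.032]
    S=L[(L[:,2]>.116)&(L[:,2]<deck+.096)&(L[:,1]>-.15)&(L[:,1]<-.04)]
    f=least_squares(lambda q:np.hypot(S[:,0]-q[0],S[:,1]-q[1])-.009,[.567,-.104],loss='soft_l1',f_scale=.002)
    up=[np.median(S[abs(S[:,2]-c)<.012,:2],0) for c in(.13,.15)]
    B=L[(L[:,2]>.092)&(L[:,2]<.104)&(L[:,1]<-.15)&(L[:,1]>-.25)]
    print(n,'vial',len(S),f.x,'err along',-.1042-f.x[1],'slices',up,'band y',np.percentile(B[:,1],[5,50,95]))
a=cv2.resize(I[0][100:260,180:340],(400,400),interpolation=cv2.INTER_CUBIC);b=cv2.resize(I[1][150:310,130:290],(400,400),interpolation=cv2.INTER_CUBIC)
import sys;cv2.imwrite('pics/'+sys.argv[1],np.hstack([a,b])[:,:,::-1])
s=manip.get_state();print(s['clock'],s['tcp_pos'],s['wrist_force'])
E
python3 chk.py g.png
```

```text
side vial 96 [ 0.5633 -0.1054] err along 0.0011848849916287069 slices [array([ 0.5639, -0.0981]), array([ 0.5623, -0.098 ])] band y [-0.2086 -0.2062 -0.2021]
scene vial 96 [ 0.5625 -0.1041] err along -6.111754784274281e-05 slices [array([ 0.5687, -0.1106]), array([ 0.5689, -0.1101])] band y [-0.2397 -0.221  -0.2111]
8.4 [ 0.5652 -0.2258  0.0805] [ 0.079  -0.4176  0.6958]
```

View pics/g.png

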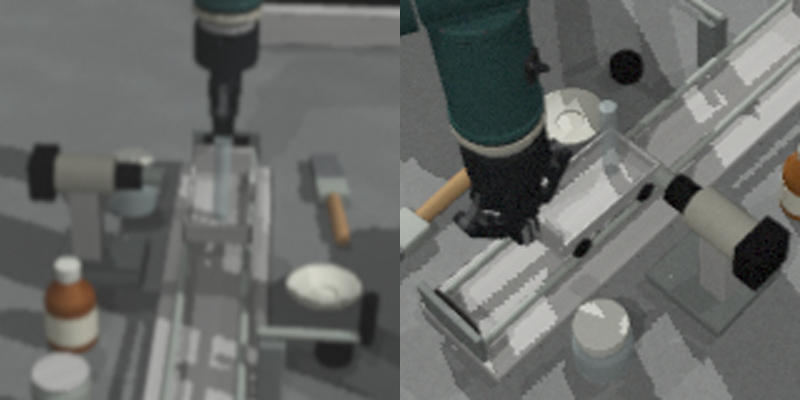

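The pictures show the vial upright in front of the lens (left ~(223,180), right ~(608,115)), with the fingers at the front plate. Next is a slight uphill nudge to secure contact, then the hold.

Request:
arm_command(motion=[{"offset": [0.0005,0,0],"roll": 0},{"offset": [0.001,0,0],"roll": 0},{"offset": [0.001,0,0],"roll": 0},{"offset": [0.001,0,0],"roll": 0},{"offset": [0.001,0,0],"roll": 0},{"offset": [0.001,0,0],"roll": 0},{"offset": [0.001,0,0],"roll": 0},{"offset": [0.001,0,0],"roll": 0},{"offset": [0.001,0,0],"roll": 0},{"offset": [0.001,0,0],"roll": 0},{"offset": [0.001,0,0],"roll": 0},{"offset": [0.001,0,0],"roll": 0}])

```text
clock: 9.6
tcp_pos: [0.5653, -0.2252, 0.0805]
eef_rot: [0.715, 0.699, -0.0, 0.0]
wrist_force: [-0.1, -0.6, 1.1]
grip_width: -0.0001
```

Request:
arm_command(motion=[{"offset": [0,0,0],"roll": 0},{"offset": [0,0,0],"roll": 0},{"offset": [0,0,0],"roll": 0},{"offset": [0,0,0],"roll": 0},{"offset": [0,0,0],"roll": 0},{"offset": [0,0,0],"roll": 0},{"offset": [0,0,0],"roll": 0},{"offset": [0,0,0],"roll": 0},{"offset": [0,0,0],"roll": 0},{"offset": [0,0,0],"roll": 0},{"offset": [0,0,0],"roll": 0},{"offset": [0,0,0],"roll": 0}])

```text
clock: 10.8
tcp_pos: [0.5653, -0.2251, 0.0805]
eef_rot: [0.715, 0.699, -0.0, 0.0]
wrist_force: [0.4, -0.3, 0.5]
grip_width: 0.0
```

Request:
arm_command(motion=[{"offset": [0,0,0],"roll": 0},{"offset": [0,0,0],"roll": 0},{"offset": [0,0,0],"roll": 0},{"offset": [0,0,0],"roll": 0},{"offset": [0,0,0],"roll": 0},{"offset": [0,0,0],"roll": 0},{"offset": [0,0,0],"roll": 0},{"offset": [0,0,0],"roll": 0},{"offset": [0,0,0],"roll": 0},{"offset": [0,0,0],"roll": 0},{"offset": [0,0,0],"roll": 0},{"offset": [0,0,0],"roll": 0}])

```text
clock: 12.0
tcp_pos: [0.5652, -0.2251, 0.0805]
eef_rot: [0.715, 0.699, -0.0, 0.0]
wrist_force: [-1.1, -0.3, 1.1]
grip_width: 0.0001
```

```bash
python3 chk.py i.png
```

```text
side vial 98 [ 0.5632 -0.1058] err along 0.0015833598866695497 slices [array([ 0.5639, -0.0983]), array([ 0.5645, -0.0985])] band y [-0.2098 -0.2053 -0.2014]
scene vial 94 [ 0.5627 -0.1053] err along 0.0010517148413364125 slices [array([ 0.5684, -0.1119]), array([ 0.5692, -0.1118])] band y [-0.2384 -0.2207 -0.2098]
12.1 [ 0.5653 -0.2251  0.0805] [-0.4379 -0.1853  0.3013]
```

Request:
arm_command(motion=[{"offset": [0,0,0],"roll": 0},{"offset": [0,0,0],"roll": 0},{"offset": [0,0,0],"roll": 0},{"offset": [0,0,0],"roll": 0},{"offset": [0,0,0],"roll": 0},{"offset": [0,0,0],"roll": 0},{"offset": [0,0,0],"roll": 0},{"offset": [0,0,0],"roll": 0},{"offset": [0,0,0],"roll": 0},{"offset": [0,0,0],"roll": 0},{"offset": [0,0,0],"roll": 0},{"offset": [0,0,0],"roll": 0}])

```text
clock: 13.3
tcp_pos: [0.5653, -0.2251, 0.0805]
eef_rot: [0.715, 0.699, -0.0, 0.0]
wrist_force: [-0.1, 0.1, -0.1]
grip_width: -0.0
```

```bash
python3 chk.py j.png && python3 -c "
from h import *
print(order.hand_in())"
```

```text
side vial 99 [ 0.5638 -0.1056] err along 0.0014244896204720775 slices [array([ 0.5628, -0.0984]), array([ 0.5645, -0.0983])] band y [-0.2088 -0.2049 -0.201 ]
scene vial 97 [ 0.5626 -0.1053] err along 0.0011497458886521178 slices [array([ 0.5691, -0.1114]), array([ 0.5691, -0.1106])] band y [-0.2385 -0.2221 -0.2087]
13.4 [ 0.5653 -0.2251  0.0805] [-0.5027 -1.0118 -0.0522]
the job is handed in; nothing more can be done
None
```

The carriage is stopped with the vial upright about 1 mm from the lens axis, and the fingers were still holding it at the front plate when I handed in at 13.4 s. `hand_in` gives no verdict.

- **Bolt:** The first push failed. The fingertips reach only about as far as the TCP, not 22 mm ahead as stated, so they rode over the knob after about 18 mm, pressing on it with about 6 N. I set them lower and pushed again, and the carriage came free.
- **Run and catch:** I tracked the free run with the side camera. The fit gave a starting acceleration of 0.124 m/s², with errors under 0.5 mm. By that fit the fingers met the plate at about 0.29 m of travel, closing at roughly 0.07 m/s, and then slowed to a stop at about 0.335 m.
- **Last checks:** Both cameras put the vial 1.1 to 1.4 mm past the lens axis. It did not measurably move over the last 1.3 s, and the arm held its pose for nearly 5 s. The bystanders looked in place in the last picture I viewed (8.4 s), but I did not measure them.
- **Contact not measured directly:** The contact force is below the force sensor's noise of about 1 N. I infer contact because the carriage rests on a slope it would otherwise roll down.
- **One small disagreement:** A 1 mm uphill nudge after the catch moved the fingers about 0.6 mm. The vial read about 1 mm further downhill afterwards, so a small rebound gap may have closed, or it may be measurement noise.

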